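# Slide the tall battery pack into its charging dock

## Task

Push the tall blue battery pack low, at the metal tray it stands on, so that it slides upright over the worktop into the charging dock until it is fully home and square against the back stop; do not tip it, lift it or touch its carrying handle. Then press the green start button fully down with a fingertip and let go of it; do not press it before the pack is home. Leave the bottle, the crucible and the tape roll where they are.

Things in the scene. Friction and masses are not known exactly. Their poses are not given: they have to be found in the camera images.
- pack: Tall battery pack, 0.6 to 0.95 kg, loose, on rubber feet. Metal tray 150 (x) x 130 (y) mm, 4 to 32 mm high; on it a blue case, x = -20 to +72 mm, 104 mm wide, up to 182 mm. Pushed higher than about 50 mm it may tip forwards; pushed at the tray it slides. Origin: centre of the tray's outline at worktop height; +x is the end that enters the dock first, z up.
- pack_edge (a point): Middle of the tray's near (-x) upright edge on the pack, 18 mm above the worktop, 75 mm from the pack's origin. The 55 mm of tray behind this edge are bare on top, and when the pack is home the edge still stands about 55 mm outside the lead-ins.
- pack_handle: Black carrying handle on top of the pack, a 12 mm bar across the pack (along y), 76 mm long, top 214 mm above the worktop; not to be touched. Origin: 182 mm above the worktop, in the middle below the bar.
- dock: Charging dock, fixed: white side rails 26 mm high, 154 mm apart inside, x = +25 to +85 mm; yellow lead-ins flare out from them to 200 mm at x = -20 mm; grey back stop 70 mm high, near face x = +77 mm; no floor. Origin: at worktop height midway between the rails, where the pack's origin comes to lie (within 2 mm) when fully home; +x points into the dock.
- start (a joint): Travel of the green start button, m: 0 up, 0.006 fully down; a spring pushes it back; about 5 N presses it fully down.
- start_top (a point): Centre of the top of the green button (34 mm across) on its small grey housing, fixed to the worktop; pressed straight down.
- bottle: Reagent bottle with black cap, 45 mm across, 80 mm high, standing; origin at the centre of its underside. Bystander.
- crucible: White crucible, 39 mm across, 28 mm high, standing; origin at the centre of its underside. Bystander.
- tape: Roll of tape lying flat, 100 mm across, 25 mm high; origin at the centre of its underside. Bystander.
There are look-alikes about, which are no part of the job. What is shaped like the part that bears start but turquoise or yellow is not meant.

How it is judged:
On the way, in this order (a step that is already met when the one before it is completed fails the run):
1. the pack stands upright, fully home and square in the dock (x of pack in the frame of dock between -0.007 and 0.01 m and y of pack in the frame of dock between -0.016 and 0.016 m and angle between the x axis of pack and the x axis of dock, either way round below 0.07 rad and angle between pack's own z axis and vertical below 0.05 rad and height (world z) of pack below 0.006 m and linear speed of pack below 0.02 m/s), for 0.2 s.
2. then the start button is pressed fully down while the pack is home (value of joint start above 0.0045 m and x of pack in the frame of dock above -0.007 m), for 0.05 s.
At the end, for the whole second after the job is handed in: Pack upright and still, at most 7 mm short of fully home, within 16 mm sideways and 0.07 rad of square; button pressed, now up again (under 2 mm); bottle, crucible and tape roll upright and within 20 mm of where they began (all of step 1 and value of joint start below 0.002 m and not (distance of bottle from where it was at the start of the episode above 0.02 m or angle between bottle's own z axis and vertical above 0.3 rad) and not (distance of crucible from where it was at the start of the episode above 0.02 m or angle between crucible's own z axis and vertical above 0.3 rad) and not (distance of tape from where it was at the start of the episode above 0.02 m or angle between tape's own z axis and vertical above 0.3 rad)); the robot touches nothing.
It fails at once if the pack tips by more than 0.12 rad (angle between pack's own z axis and vertical above 0.12 rad).
It fails at once if the pack is lifted by more than 15 mm (height (world z) of pack above 0.015 m).
It fails at once if the fingers touch the carrying handle (contact force between the fingers and pack_handle above 1 N).
It fails at once if the button is pressed (over 3 mm) before the pack is home (value of joint start above 0.003 m and x of pack in the frame of dock below -0.012 m).
It fails at once if the bottle, crucible or tape roll is moved by more than 20 mm or tipped (distance of any of bottle, crucible, tape from where it was at the start of the episode above 0.02 m or angle between any of bottle, crucible, tape's own z axis and vertical above 0.3 rad).
It also fails if it takes over 51 s, if anything falls off the work surface, if the arm or the gripper's body presses on something with over 40 N, if the wrist force passes 120 N, or if a joint passes its speed limit or range.

## Robot

A 6-joint arm with a two-finger parallel gripper is mounted at the origin on a cart in front of the work surface, level with it; the furniture and walls round the work are solid. World frame = base frame: x ahead of the robot, y to its left, z up, the work surface at z = 0. Lengths are in m, angles in rad, forces in N, time in s.
With the tool pointing down it reaches from about 0.375 to 0.9 m from the base axis. Payload 3.1 kg.
Tool frame: the origin (TCP) lies on the mounting face of the last link; the fingertips stand 182 mm ahead of it and the grasp point (between the pads) lies 164 mm ahead of it; z points along the fingers, y is the direction in which the jaws open and shut (so a half turn about z gives the same grasp; the last joint's range is limited). The gripper opens to 87 mm and grips with 3 to 60 N. Pads are 19 mm wide; open, the fingers measure 117 mm over their backs; the gripper's body (75 mm by 190 mm) begins 51 mm behind the grasp point.
Start: joints at [1.145, 0.527, 1.433, -0, 1.181, -0.178], TCP at [0.153, 0.606, 0.405] pointing down, gripper open.
Joint ranges: [-3.08, 3.08], [-0.75, 2.2], [0.22, 2.44], [-1.43, 4.57], [0, 2.65], [-2.85, 2.85]. Speed limits (rad/s): [2.79, 2.79, 3.14, 3.14, 3.14, 3.14].

## Interface

Orientations are given as a unit quaternion [x, y, z, w].
In Python, from rig import robot, camera, camera_model gives the robot as it stands.
- The arm moves only by the tool drive_tool, never from a script. Its argument "plan" is a list that holds one entry, the list of rows, each a list of 6 numbers: the shift along the world's x, y, z in units of 2.5 cm (1.0 is 2.5 cm), then the turn, a rotation vector about the world's x, y, z in units of 6 degrees (1.0 is 6 degrees). A call has 1 to 8 rows; each row shifts and turns the commanded pose from where the row before left it; what a row does not reach is not made up. A row lasts 1/8 s, in which the tool goes at most 62.5 mm and 10.7 degrees, less where a joint would pass 70% of its speed; a pose out of reach is approached as far as the arm can. A call with a number of a shift or a turn outside -1 to 1 is refused whole. A call with a gripper value outside its range is refused whole. "grip" is the closure, from 0 (fully open) to 1 (shut), set as the call begins (left out, the last holds). The fingers move at their own pace and stop on an object; "force" is the grip in N (left out, the last holds). Time passes only in rows, so rows that do not move let the fingers close. It gives the time, the measured TCP pose, the force and the opening at its end, in the units of the state.
- robot.get_obs(): the state, without advancing time (a new reading comes with each control period).
- camera(name): name is "scene" or "top" or "wrist"; returns the picture (420x560x3 uint8, red, green, blue); there is no depth.
- camera_model(name): a dict with "K" (3x3 intrinsics, pixels), "world_to_cam" (4x4, takes a point from world to camera coordinates); the wrist camera has in their place "tool_from_camera" (4x4, takes a point from camera to tool coordinates, whose origin is the TCP and whose axes are the flange's). Camera axes: x right, y up, looking along -z (the intrinsics and any distortion apply to the point x, -y, -z); pixel columns grow to the right and rows downward; lengths in m; the calibration is good to about 2 mm. A picture is of the moment at which its call begins: read the wrist's pose just before it. camera_model takes no time and is no camera call.
- robot.hand_in(): hands the job in, once; it reports no verdict.
The state is a dict: "time": time; "q": joint angles; "joint_velocities": joint speeds; "joint_torque": joint torques, N m; "position": TCP position; "tool_rot": TCP orientation; "ft_force": force on the tool from outside, world axes, zero at the start; "moment": the same for the moment, N m; "grip_width": finger opening in m.
Only numpy, scipy, OpenCV 4.12 (cv2) and the standard library are available. Lean on these libraries where they do the work, as an engineer would, in place of code of your own. Each camera call takes 0.05 s, during which the arm holds its last target.

## Working session

There is one attempt and no reset: what is moved stays moved. The work goes in short steps, Python scripts to look and compute and a tool call to move; the robot and the scene stay as the last step left them, time stands still between calls to the robot, and variables do not carry over. Pictures are saved under pics/ and viewed, and the job is handed in when it is done.

Besides the shell and the picture viewer there is one more tool, called after "Request:" as a command line: name --argument value ..., lists and objects as JSON in quotes. drive_tool: Moves the arm, as the interface text tells. Shifts and turns lie within -1 to 1; 1 stands for 2.5 cm of shift or 6 degrees of turn. Its arguments: {"type":"object","properties":{"plan":{"type":"array","items":{"type":"array","items":{"type":"array","items":{"type":"number","minimum":-1,"maximum":1}}}},"grip":{"type":"number"},"force":{"type":"number"}},"required":["plan"]}

```bash
mkdir -p pics; ls; python3 - <<'E'
from rig import robot,camera,camera_model
import cv2
o=robot.get_obs();print(o)
for n in("scene","top","wrist"):
    cv2.imwrite(f"pics/{n}0.png",camera(n)[:,:,::-1]);print(n,camera_model(n))
E
```

```text
pics
{'time': 0.0, 'q': array([ 1.14450716e+00,  5.28468640e-01,  1.43387942e+00, -1.75348047e-05,
        1.18145352e+00, -1.78548928e-01]), 'joint_velocities': array([-1.04254360e-03, -1.25300279e-03,  2.04735321e-05, -4.51649162e-04,
       -6.52723472e-05, -1.90432405e-04]), 'joint_torque': array([ 1.18755110e-03, -4.40036523e+01, -1.76596284e+01,  6.34217751e-02,
        5.81975095e-02, -1.44431242e-04]), 'position': array([0.15311765, 0.60560018, 0.40377699]), 'tool_rot': array([ 1.23550204e-01,  9.92337708e-01, -1.05675536e-03, -3.21202819e-04]), 'ft_force': array([-0.34914934, -0.54443375,  0.41380057]), 'moment': array([-0.01623418,  0.05680188,  0.00061335]), 'grip_width': 0.08701218060735198}
scene {'K': array([[450.70326801,   0.        , 275.79910962],
       [  0.        , 450.70326801, 199.7293917 ],
       [  0.        ,   0.        ,   1.        ]]), 'world_to_cam': array([[-0.8243619 , -0.56596723,  0.01041883,  0.42889429],
       [ 0.36151029, -0.51221756,  0.77906578, -0.35176932],
       [-0.43558899,  0.64599866,  0.62685562, -0.89411319],
       [ 0.        , 
[... 297 characters left out ...]
705553, -0.05707456,  0.20519501, -0.61603114],
       [-0.20460755,  0.01601592,  0.97871305, -1.37030703],
       [ 0.        ,  0.        ,  0.        ,  1.        ]])}
wrist {'K': array([[372.0174329 ,   0.        , 277.05432309],
       [  0.        , 372.0174329 , 210.84799131],
       [  0.        ,   0.        ,   1.        ]]), 'tool_from_camera': array([[-8.55831682e-04,  9.65188905e-01,  2.61552376e-01,
         7.12914840e-02],
       [ 9.99999498e-01,  9.62292900e-04, -2.78962015e-04,
        -7.55711632e-04],
       [-5.20941036e-04,  2.61552006e-01, -9.65189244e-01,
         1.90347111e-02],
       [ 0.00000000e+00,  0.00000000e+00,  0.00000000e+00,
         1.00000000e+00]])}
```

View pics/scene0.png

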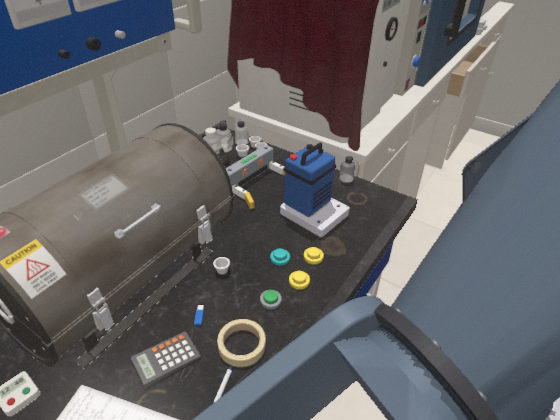

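View pics/top0.png

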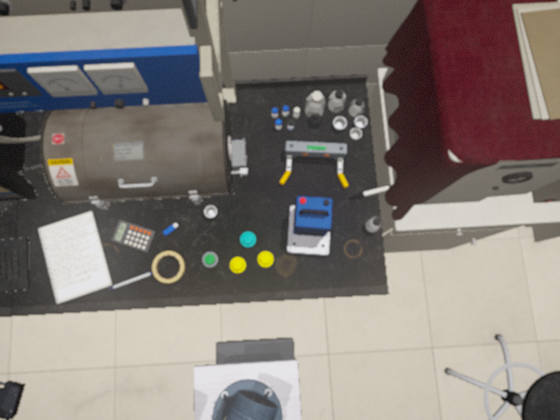

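View pics/wrist0.png

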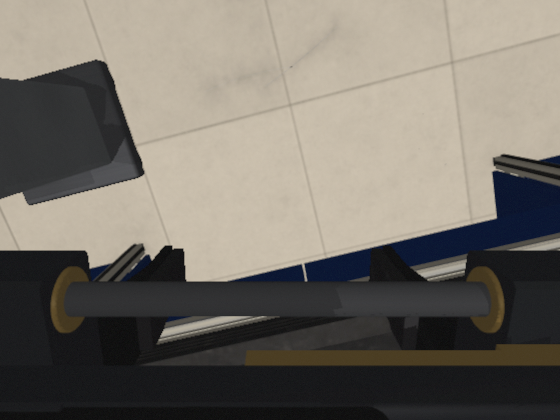

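```bash
python3 - <<'E'
import cv2
a=cv2.imread("pics/top0.png")
cv2.imwrite("pics/t1.png",cv2.resize(a[130:270,260:400],None,fx=4.2,fy=4.2,interpolation=cv2.INTER_CUBIC))
cv2.imwrite("pics/t2.png",cv2.resize(a[190:300,140:300],None,fx=5,fy=5,interpolation=cv2.INTER_CUBIC))
a=cv2.imread("pics/scene0.png")
cv2.imwrite("pics/s1.png",cv2.resize(a[120:250,210:370],None,fx=4.5,fy=4.5,interpolation=cv2.INTER_CUBIC))
E
```

```text
(no output)
```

View pics/t1.png

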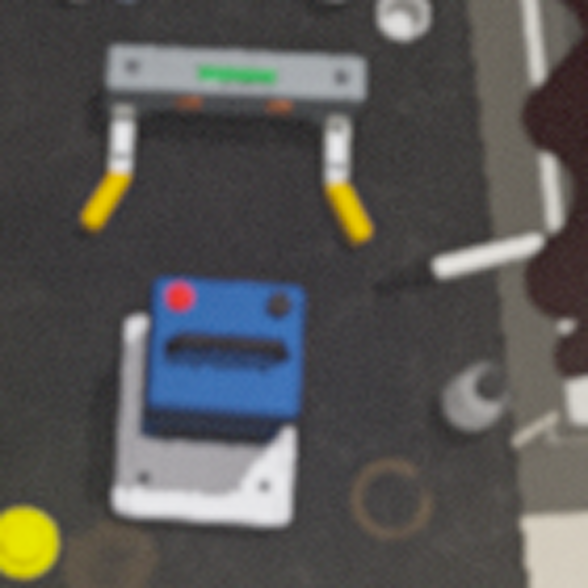

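View pics/t2.png

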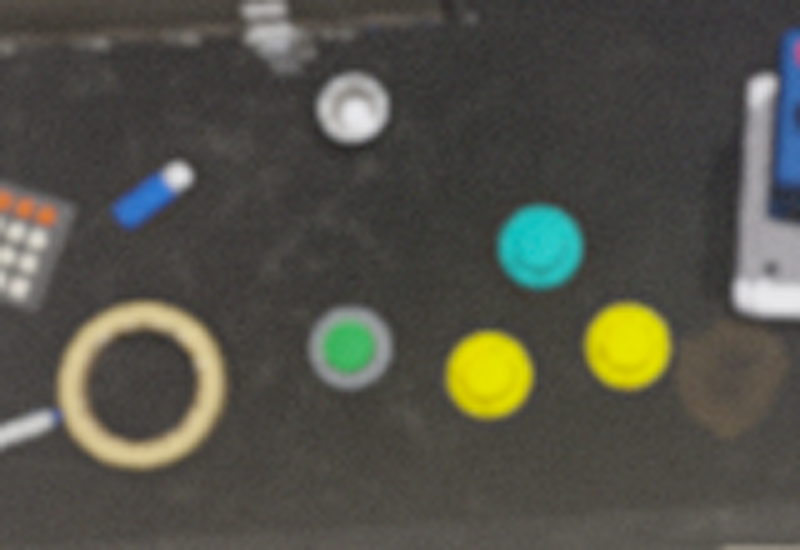

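View pics/s1.png

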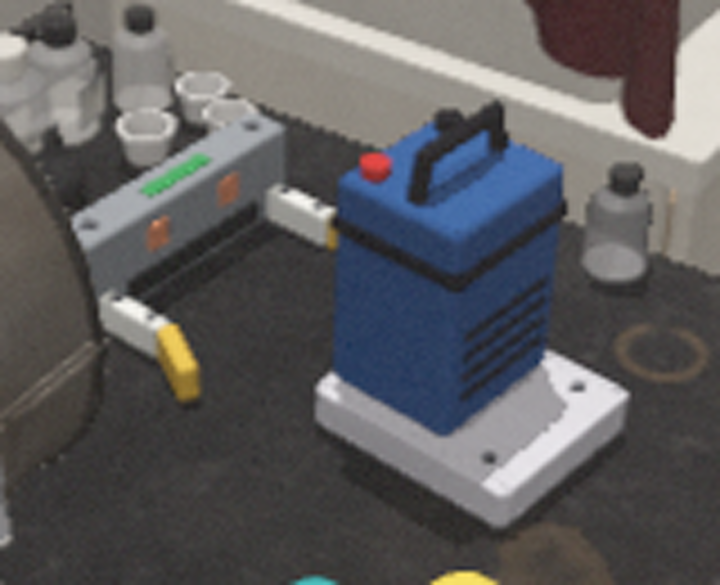

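```bash
cat > h.py <<'E'
import numpy as np,cv2
from scipy.optimize import least_squares
from rig import robot,camera,camera_model
M={n:camera_model(n) for n in("scene","top")}
def proj(n,P,W=None,K=None):
    W=M[n]["world_to_cam"] if W is None else W; K=M[n]["K"] if K is None else K
    c=np.atleast_2d(P)@W[:3,:3].T+W[:3,3]
    c=c*[1,-1,-1]; u=c@K.T; return u[:,:2]/u[:,2:]
def ray(n,u,z):
    W=M[n]["world_to_cam"];K=M[n]["K"]
    d=np.linalg.inv(K)@[u[0],u[1],1]; d=W[:3,:3].T@(d*[1,-1,-1]); C=-W[:3,:3].T@W[:3,3]
    return C+d*(z-C[2])/d[2]
def place(p,L):
    c,s=np.cos(p[2]),np.sin(p[2]);L=np.atleast_2d(np.array(L,float))/1000
    return np.c_[p[0]+c*L[:,0]-s*L[:,1],p[1]+s*L[:,0]+c*L[:,1],L[:,2]]
def fit(obs,p0):
    def f(p): return np.concatenate([(proj(n,place(p,L))-u).ravel() for n,L,u in obs])
    r=least_squares(f,p0,loss='soft_l1'); return r.x,f(r.x).reshape(-1,2)
def crop(u,off,s): return (np.array(u)+.5)/s-.5+off
def draw(a,n,p,L,col):
    u=proj(n,place(p,L))
    cv2.polylines(a,[np.round(u*16*SC+((SC-1)/2)*16).astype(int).reshape(-1,1,2)],True,col,1,cv2.LINE_AA,4)
SC=4
PACK=[[[-75,65,4],[75,65,4],[75,-65,4],[-75,-65,4]],[[-75,65,32],[75,65,32],[75,-65,32],[-75,-65,32]],[[-20,52,182],[72,52,182],[72,-52,182],[-20,-52,182]]]
DOCK=[[[25,77,26],[85,77,26],[85,-77,26],[25,-77,26]],[[25,77,26],[-20,100,26]],[[25,-77,26],[-20,-100,26]],[[77,-90,70],[77,90,70]]]
E
python3 - <<'E'
from h import *
T=lambda L,u:("top",L,crop(u,[260,130],4.2)); S=lambda L,u:("scene",L,crop(u,[210,120],4.5))
po=[T([75,65,32],(125,318)),T([72,52,182],(152,280)),T([72,-52,182],(304,287)),T([-20,-52,182],(298,415)),
S([-75,65,32],(500,495)),S([-75,-65,32],(628,398)),S([75,65,32],(316,385)),S([72,52,182],(340,185)),S([-20,52,182],(458,240)),S([-20,-52,182],(562,178))]
pp,r=fit(po,[.6,-.2,0]);print(pp);print(r.round(1))
do=[T([25,77,26],(131,180)),T([25,-77,26],(328,182)),T([-20,100,26],(99,230)),T([-20,-100,26],(352,243)),]
dd,r=fit(do,[.8,-.2,0]);print(dd);print(r.round(1))
for n,o in(("scene",(210,120,160,130)),("top",(260,120,140,150))):
    a=cv2.resize(cv2.imread(f"pics/{n}0.png"),None,fx=SC,fy=SC,interpolation=cv2.INTER_CUBIC)
    for L in PACK: draw(a,n,pp,L,(0,255,255))
    for L in DOCK: draw(a,n,dd,L,(255,0,255))
    x,y,w,h=[SC*k for k in o]; cv2.imwrite(f"pics/ov_{n}.png",a[y:y+h,x:x+w])
for nm,n,u,z in [("green","top",crop((348,346),[140,190],5),.025),("green","scene",(270.5,296),.025),("bottle","top",(374,222),.04),("cruc","top",(210,211),.028),("tape","top",crop((142,385),[140,190],5),.025)]:print(nm,n,ray(n,u,z))
E
```

```text
[ 0.54266916 -0.21957865 -0.13022176]
[[ 0.1  0. ]
 [-0.1 -0.7]
 [-0.2  0.2]
 [-0.2  1.3]
 [ 0.5  0.8]
 [ 0.6 -1.1]
 [-1.5  0.4]
 [-1.9 -1.7]
 [-0.2  0.1]
 [ 1.5 -3.1]]
[ 0.70633937 -0.24980017 -0.0989574 ]
[[-0.4 -0.8]
 [-0.1  0.6]
 [-0.3  0.4]
 [ 1.1 -0.3]]
green top [0.47057894 0.09738109 0.025     ]
green scene [0.46474534 0.10242087 0.025     ]
bottle top [ 0.55455916 -0.42762829  0.04      ]
cruc top [0.62280048 0.0898826  0.028     ]
tape top [0.453795   0.22652531 0.025     ]
```

View pics/ov_top.png

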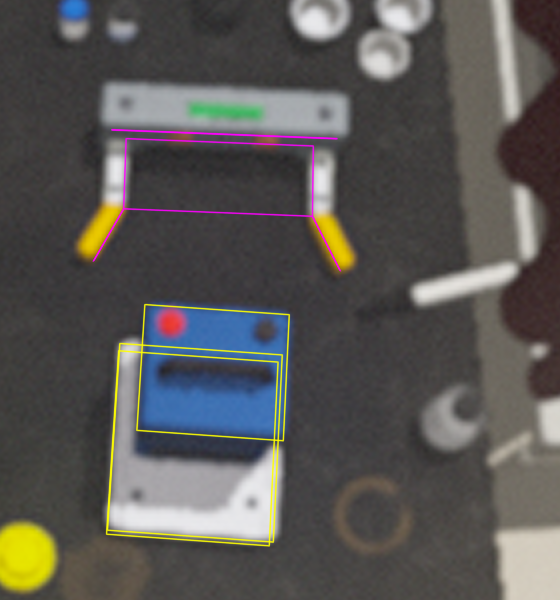

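View pics/ov_scene.png

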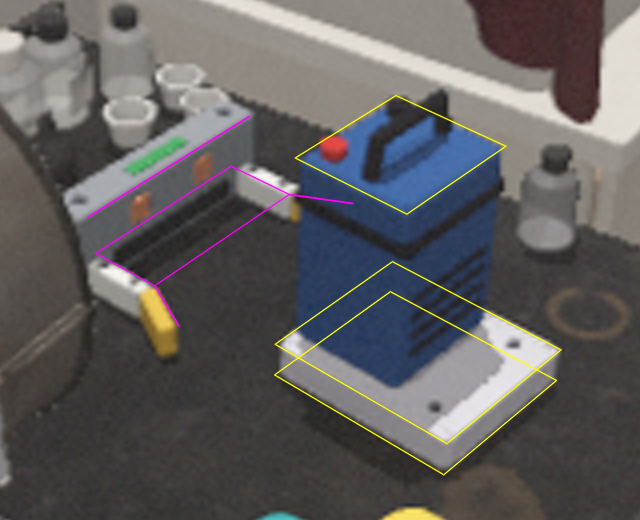

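```bash
python3 - <<'E'
import cv2
a=cv2.imread("pics/top0.png")
cv2.imwrite("pics/t3.png",cv2.resize(a[190:260,280:345],None,fx=9,fy=8.5,interpolation=cv2.INTER_LANCZOS4)[:595])
cv2.imwrite("pics/t4.png",cv2.resize(a[135:195,275:355],None,fx=9.5,fy=9.5,interpolation=cv2.INTER_LANCZOS4))
a=cv2.imread("pics/scene0.png")
cv2.imwrite("pics/s3.png",cv2.resize(a[140:235,275:355],None,fx=6.2,fy=6.2,interpolation=cv2.INTER_LANCZOS4))
cv2.imwrite("pics/s4.png",cv2.resize(a[135:215,220:300],None,fx=7,fy=7,interpolation=cv2.INTER_LANCZOS4))
E
```

```text
(no output)
```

View pics/t3.png

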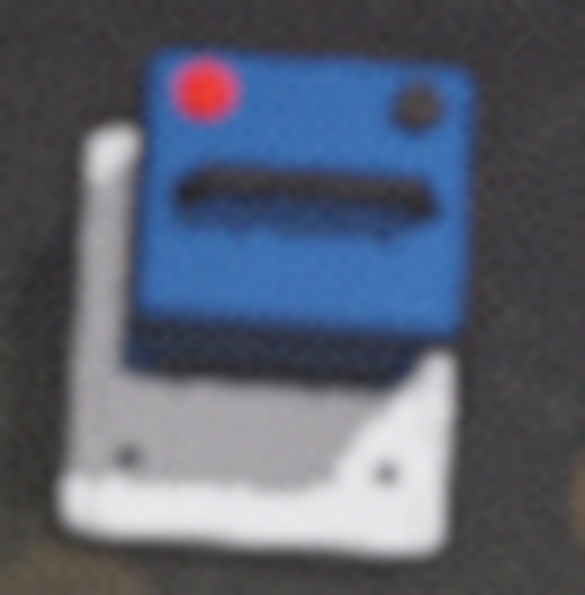

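View pics/t4.png

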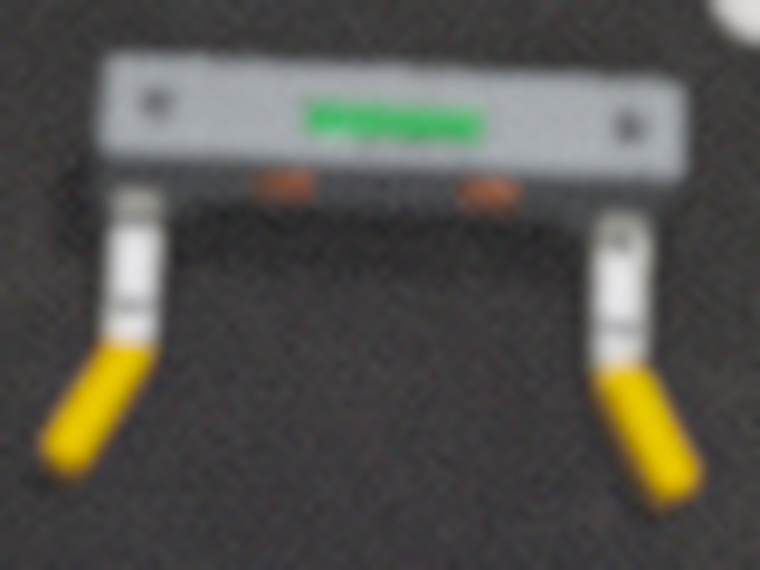

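View pics/s3.png

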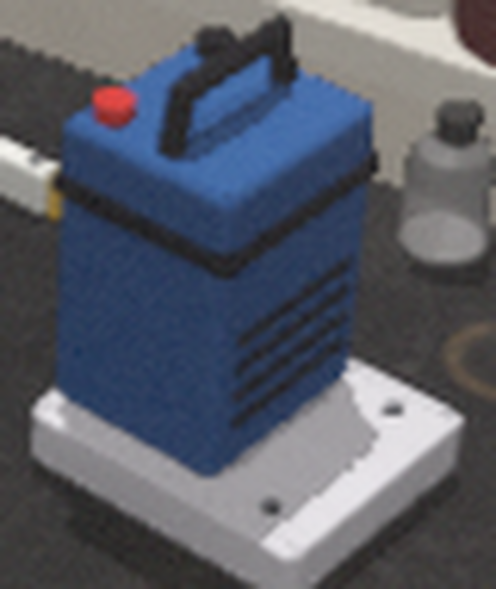

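View pics/s4.png

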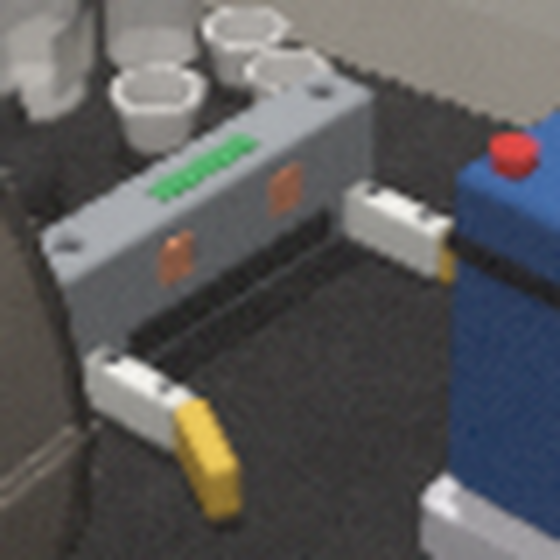

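```bash
python3 - <<'E'
from h import *
T=lambda L,u:("top",L,(np.array(u)+.5)/[9,8.5]-.5+[280,190]); S=lambda L,u:("scene",L,crop(u,[275,140],6.2))
pt=[T([75,65,32],(83,126)),T([72,52,182],(147,50)),T([72,-52,182],(474,64)),T([-20,-52,182],(462,332)),T([-20,52,182],(137,320)),T([-20,52,32],(127,368)),T([-75,65,4],(60,542)),T([-75,-65,4],(443,560))]
ps=[S([-75,65,32],(298,555)),S([-75,-65,32],(465,420)),S([75,65,32],(33,412)),S([72,52,182],(64,127)),S([-20,52,182],(228,207)),S([-20,-52,182],(373,103)),S([-20,52,32],(207,475)),S([72,52,32],(58,390)),S([-20,-52,32],(345,377))]
for o in(pt,ps,pt+ps):
    pp,r=fit(o,[.55,-.2,0]);print(pp);print(r.round(1).tolist())
T=lambda L,u:("top",L,crop(u,[275,135],9.5)); S=lambda L,u:("scene",L,crop(u,[220,135],7))
w=97
dt=[T([25,77,26],(157,345)),T([25,-77,26],(592,368)),T([-20,100,26],(88,465)),T([-20,-100,26],(655,505)),T([77,w,70],(100,155)),T([77,-w,70],(687,182))]
ds=[S([77,w,70],(68,283)),S([77,-w,70],(373,97)),S([25,77,26],(197,400))]
for o in(dt,ds,dt+ds):
    dd,r=fit(o,[.7,-.2,0]);print(dd);print(r.round(1).tolist())
E
```

```text
[ 0.54455661 -0.22187201 -0.10991101]
[[0.9, 0.8], [0.1, -0.2], [-0.2, 0.0], [0.3, 0.0], [-0.2, -0.4], [-1.2, 1.9], [1.0, -0.5], [-0.8, -0.5]]
[ 0.54267337 -0.22152662 -0.11842419]
[[-0.6, 0.9], [0.4, -1.0], [-1.2, -0.5], [-1.2, -1.2], [0.5, -0.3], [1.5, -0.6], [0.5, 2.0], [-1.4, 1.3], [1.0, -0.2]]
[ 0.54385059 -0.22188752 -0.11091248]
[[0.9, 1.0], [0.1, 0.1], [-0.1, 0.3], [0.4, 0.3], [-0.2, -0.2], [-1.2, 2.1], [1.0, -0.3], [-0.8, -0.3], [-0.6, 0.6], [0.1, -1.4], [-1.5, -0.6], [-1.5, -1.3], [0.4, -0.4], [1.0, -0.9], [0.4, 1.8], [-1.7, 1.2], [0.6, -0.5]]
[ 0.70829566 -0.24971434 -0.11648892]
[[-0.6, -0.1], [0.8, 0.1], [-1.1, 0.1], [0.8, -0.6], [0.5, -0.1], [-0.6, 0.5]]
[ 0.70577751 -0.24659201 -0.10076744]
[[-0.1, 0.4], [0.2, -0.3], [-0.1, -0.2]]
[ 0.70789773 -0.24910908 -0.10990913]
[[-0.8, 0.1], [0.6, 0.1], [-1.2, 0.5], [0.7, -0.6], [0.2, 0.2], [-0.9, 0.4], [-0.1, -0.5], [0.4, -0.8], [-0.3, -1.0]]
```

Request:
drive_tool --plan '[[[1,-1,0,0,0,0],[1,-1,0,0,0,0],[1,-1,0,0,0,0],[1,-1,0,0,0,0],[1,-1,0,0,0,0],[1,-1,0,0,0,0],[1,-1,0,0,0,0],[1,-1,0,0,0,0]]]' --grip 0

```text
time: 1.15
position: [0.3539, 0.405, 0.4045]
tool_rot: [0.124, 0.992, -0.0, -0.0]
ft_force: [0.5, 0.4, -0.5]
grip_width: 0.0872
```

Request:
drive_tool --plan '[[[1,-1,0,0,0,0.16],[1,-1,0,0,0,0.16],[0.8,-1,0,0,0,0.16],[0,-1,0,0,0,0.16],[0,-1,0,0,0,0.16],[0,-1,0,0,0,0.16],[0,-1,0,0,0,0.16],[0,-1,0,0,0,0.16]]]'

```text
time: 2.15
position: [0.4231, 0.2051, 0.4046]
tool_rot: [0.057, 0.998, -0.0, -0.0]
ft_force: [0.2, -0.3, 0.5]
grip_width: 0.087
```

Request:
drive_tool --plan '[[[0,-1,0,0,0,0],[0,-1,0,0,0,0],[0,-1,0,0,0,0],[0,-1,0,0,0,0],[0,-1,0,0,0,0],[0,-1,0,0,0,0],[0,-1,0,0,0,0],[0,-1,0,0,0,0]]]'

```text
time: 3.15
position: [0.4231, 0.0051, 0.4047]
tool_rot: [0.057, 0.998, 0.0, -0.0]
ft_force: [0.3, -0.4, 0.2]
grip_width: 0.087
```

Request:
drive_tool --plan '[[[0,-1,0,0,0,0],[0,-1,0,0,0,0],[0,-1,0,0,0,0],[0,-1,0,0,0,0],[0,-1,0,0,0,0],[0,-1,0,0,0,0],[0,-0.5,0,0,0,0],[0,0,0,0,0,0]]]'

```text
time: 4.15
position: [0.4232, -0.157, 0.4046]
tool_rot: [0.058, 0.998, 0.0, -0.0]
ft_force: [0.6, 0.8, 0.4]
grip_width: 0.0871
```

Request:
drive_tool --plan '[[[0,-1,0,0,0,0],[0,-1,-0.6,0,0,0],[0,0,-1,0,0,0],[0,0,-1,0,0,0],[0,0,-1,0,0,0],[0,0,-1,0,0,0],[0,0,-1,0,0,0],[0,0,-1,0,0,0]]]'

```text
time: 5.15
position: [0.4234, -0.2055, 0.2391]
tool_rot: [0.056, 0.998, 0.0, -0.0]
ft_force: [0.3, -0.1, -0.2]
grip_width: 0.0871
```

```bash
python3 - <<'E'
from h import *
o=robot.get_obs();print(o["position"],o["ft_force"])
for n in("scene","top"):
    cv2.imwrite(f"pics/{n}1.png",camera(n)[:,:,::-1])
E
```

```text
[ 0.42336592 -0.20553856  0.23910868] [ 0.2887573  -0.05995357 -0.24056611]
```

View pics/scene1.png

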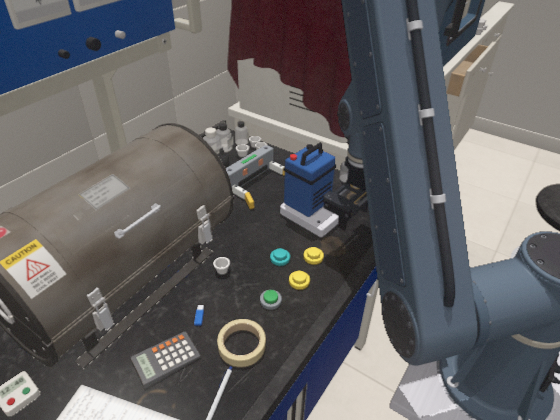

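View pics/top1.png

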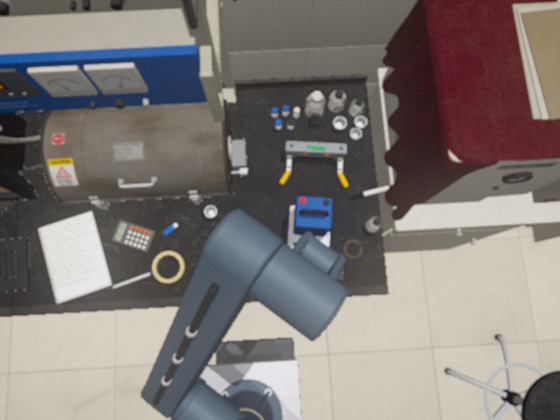

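Request:
drive_tool --plan '[[[0,0,-1,0,0,0],[0,0,-0.6,0,0,0],[0,0,-0.3,0,0,0],[0.3,-0.03,0,0,0,0],[0.3,-0.03,0,0,0,0],[0.2,-0.02,0,0,0,0],[0,0,0,0,0,0]]]'

```text
time: 6.12
position: [0.4439, -0.2088, 0.1927]
tool_rot: [0.057, 0.998, -0.0, 0.001]
ft_force: [-0.3, 1.0, -0.2]
grip_width: 0.0865
```

```bash
python3 - <<'E'
from h import *
a=camera("scene")[:,:,::-1]
cv2.imwrite("pics/s5.png",cv2.resize(a[130:250,270:390],None,fx=5,fy=5,interpolation=cv2.INTER_CUBIC))
a=camera("wrist")[:,:,::-1]
cv2.imwrite("pics/w5.png",a)
E
```

```text
(no output)
```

View pics/s5.png

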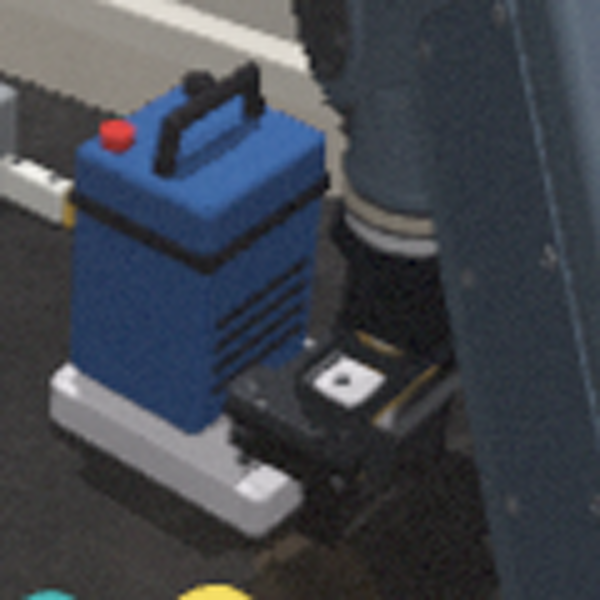

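View pics/w5.png

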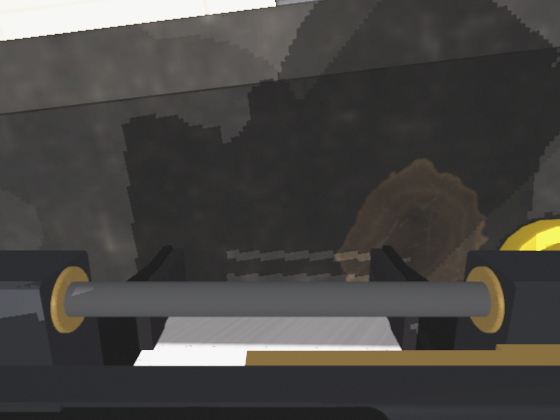

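Request:
drive_tool --plan '[[[0.2,-0.02,0,0,0,0],[0.2,-0.02,0,0,0,0],[0.2,-0.02,0,0,0,0],[0.2,-0.03,0,0,0,0],[0.2,-0.03,0,0,0,0],[0.2,-0.03,0,0,0,0],[0.2,-0.03,0,0,0,0],[0.2,-0.03,0,0,0,0]]]'

```text
time: 7.22
position: [0.4796, -0.2118, 0.1919]
tool_rot: [0.056, 0.998, 0.003, -0.007]
ft_force: [-10.2, 0.4, 8.4]
grip_width: 0.0872
```

```bash
python3 - <<'E'
from h import *
a=camera("scene")[:,:,::-1]
cv2.imwrite("pics/s6.png",cv2.resize(a[130:250,230:390],None,fx=5,fy=5,interpolation=cv2.INTER_CUBIC))
a=camera("top")[:,:,::-1]
cv2.imwrite("pics/t6.png",cv2.resize(a[130:270,260:400],None,fx=4.2,fy=4.2,interpolation=cv2.INTER_CUBIC))
E
```

```text
(no output)
```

View pics/s6.png

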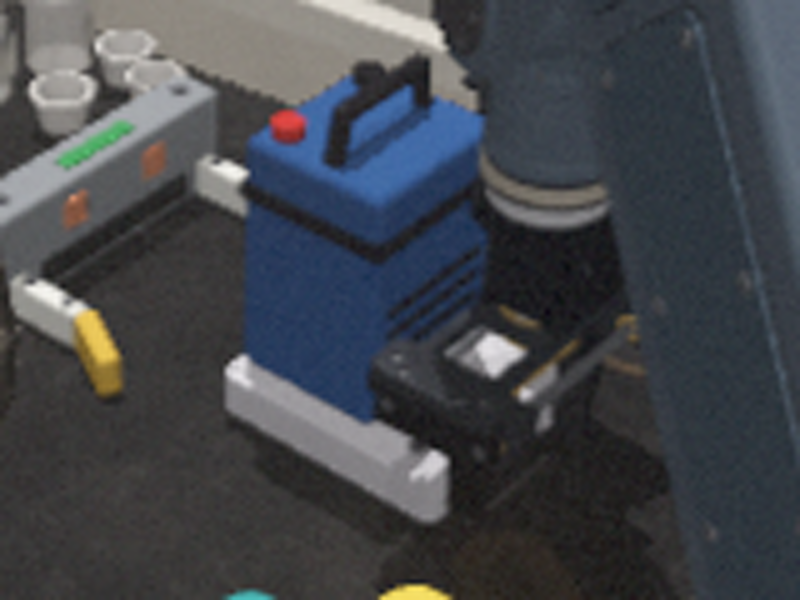

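View pics/t6.png

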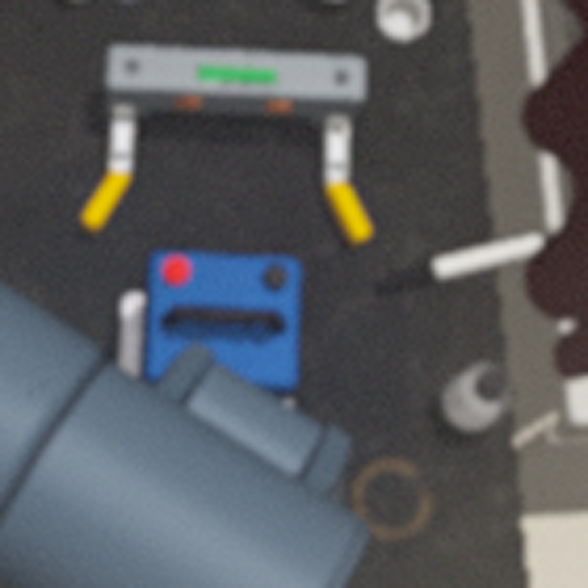

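```bash
python3 - <<'E'
from h import *
T=lambda L,u:("top",L,crop(u,[260,130],4.2))
for l in ([(152,280),(304,287),(298,415)],[(150,253),(302,259),(298,391)]):
  o=[T([72,52,182],l[0]),T([72,-52,182],l[1]),T([-20,-52,182],l[2])]
  p,r=fit(o,[.55,-.2,0]);print(p,r.round(1).tolist())
a=cv2.imread("pics/t6.png");cv2.imwrite("pics/t6b.png",cv2.resize(a[230:420,100:320],None,fx=3,fy=3))
E
```

```text
[ 0.54286475 -0.2209721  -0.10929508] [[-0.2, -0.4], [-0.2, -0.3], [0.4, 0.8]]
[ 0.56128703 -0.22167466 -0.10501608] [[0.0, -0.1], [-0.2, 0.1], [0.1, 0.0]]
```

View pics/t6b.png

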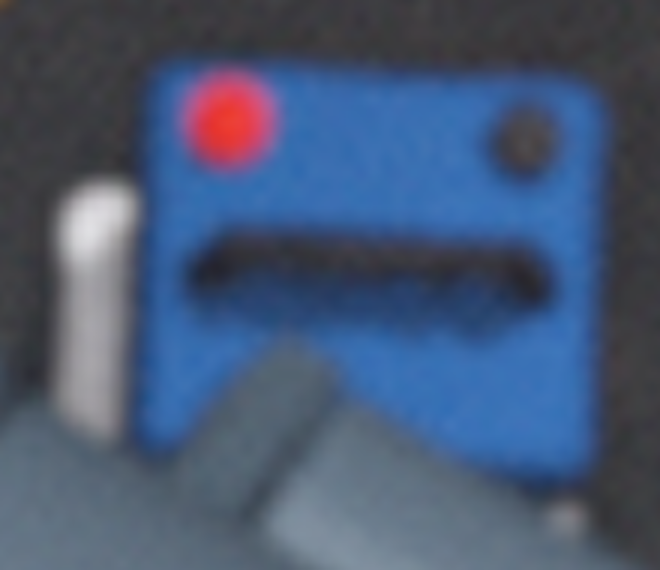

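Request:
drive_tool --plan '[[[0.25,-0.05,0,0,0,0],[0.25,-0.05,0.02,0,0,0],[0.25,-0.05,0,0,0,0],[0.25,-0.05,0.02,0,0,0],[0.25,-0.05,0,0,0,0],[0.25,-0.05,0,0,0,0],[0.25,-0.05,0,0,0,0],[0.25,-0.05,0,0,0,0]]]'

```text
time: 8.32
position: [0.5336, -0.224, 0.1932]
tool_rot: [0.057, 0.998, 0.0, -0.0]
ft_force: [-4.1, 1.2, -2.6]
grip_width: 0.0871
```

```bash
python3 - <<'E'
from h import *
a=camera("top")[:,:,::-1]
cv2.imwrite("pics/t7.png",cv2.resize(a[130:230,270:370],None,fx=6,fy=6,interpolation=cv2.INTER_CUBIC))
a=camera("scene")[:,:,::-1]
cv2.imwrite("pics/s7.png",cv2.resize(a[130:250,230:390],None,fx=5,fy=5,interpolation=cv2.INTER_CUBIC))
E
```

```text
(no output)
```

View pics/t7.png

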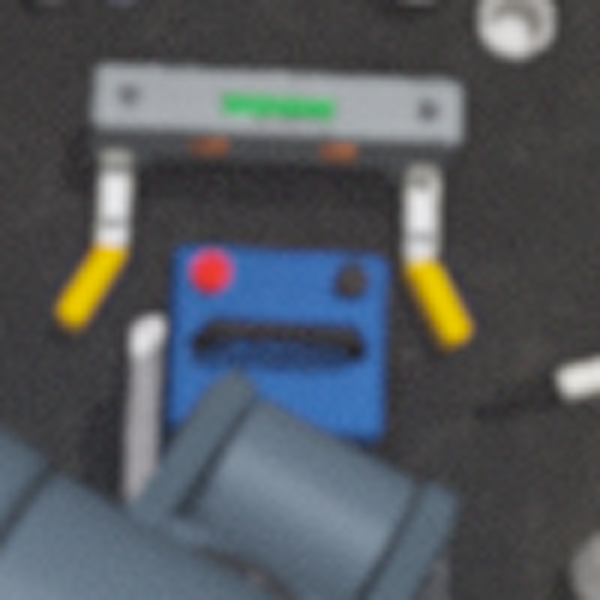

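View pics/s7.png

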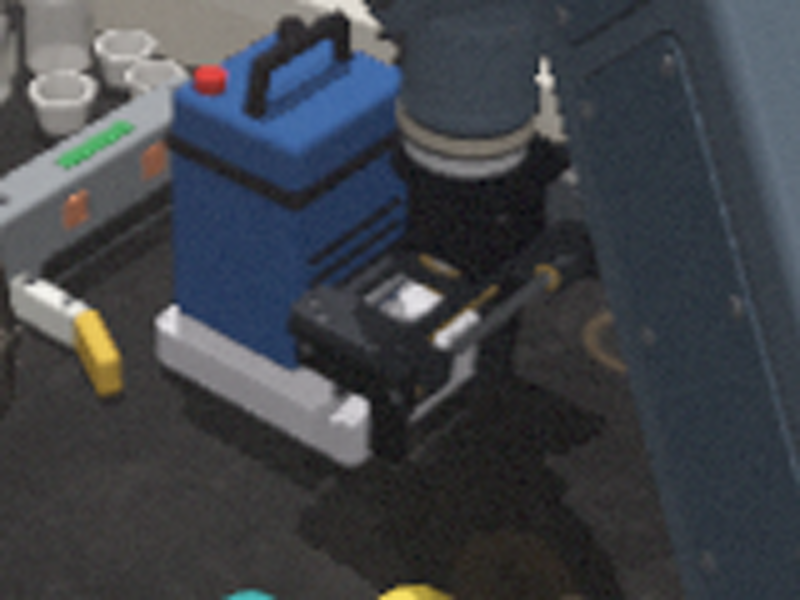

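```bash
python3 - <<'E'
from h import *
T=lambda L,u:("top",L,crop(u,[270,130],6))
o=[T([72,52,182],(174,245)),T([72,-52,182],(389,256)),T([-20,-52,182],(384,440)),T([75,65,32],(130,316))]
for k in (3,4):
  p,r=fit(o[:k],[.55,-.2,0]);print(p,r.round(1).tolist())
d=np.array([.7080,-.2492]);c,s=np.cos(-.11),np.sin(-.11)
v=p[:2]-d;print(c*v[0]+s*v[1],-s*v[0]+c*v[1])
E
```

```text
[ 0.6183951  -0.23488182 -0.10939353] [[0.1, -0.0], [-0.1, -0.1], [0.0, 0.1]]
[ 0.61868856 -0.2343693  -0.10954947] [[-0.1, -0.1], [-0.2, -0.2], [-0.2, -0.0], [0.7, 0.3]]
-0.09039974194104794 0.004936602684314107
```

Request:
drive_tool --plan '[[[0.25,-0.04,0,0,0,0],[0.25,-0.04,0,0,0,0],[0.25,-0.04,0,0,0,0],[0.25,-0.04,0,0,0,0],[0.25,-0.04,0,0,0,0],[0.25,-0.04,0,0,0,0],[0.25,-0.04,0,0,0,0],[0.25,-0.04,0,0,0,0]]]'

```text
time: 9.43
position: [0.5828, -0.2318, 0.1935]
tool_rot: [0.057, 0.998, 0.0, -0.001]
ft_force: [-7.1, 0.6, 0.7]
grip_width: 0.0875
```

Request:
drive_tool --plan '[[[0.2,-0.03,0,0,0,0],[0.2,-0.03,0,0,0,0],[0.2,-0.03,0,0,0,0],[0.2,-0.02,0,0,0,0],[0.2,-0.02,0,0,0,0],[0,0,0,0,0,0]]]'

```text
time: 10.18
position: [0.6084, -0.2352, 0.1935]
tool_rot: [0.057, 0.998, -0.0, 0.0]
ft_force: [-3.0, 1.4, -0.0]
grip_width: 0.0869
```

```bash
python3 - <<'E'
from h import *
a=camera("top")[:,:,::-1]
cv2.imwrite("pics/t8.png",cv2.resize(a[130:230,270:370],None,fx=6,fy=6,interpolation=cv2.INTER_CUBIC))
a=camera("scene")[:,:,::-1]
cv2.imwrite("pics/s8.png",cv2.resize(a[120:240,220:380],None,fx=5,fy=5,interpolation=cv2.INTER_CUBIC))
E
```

```text
(no output)
```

View pics/t8.png

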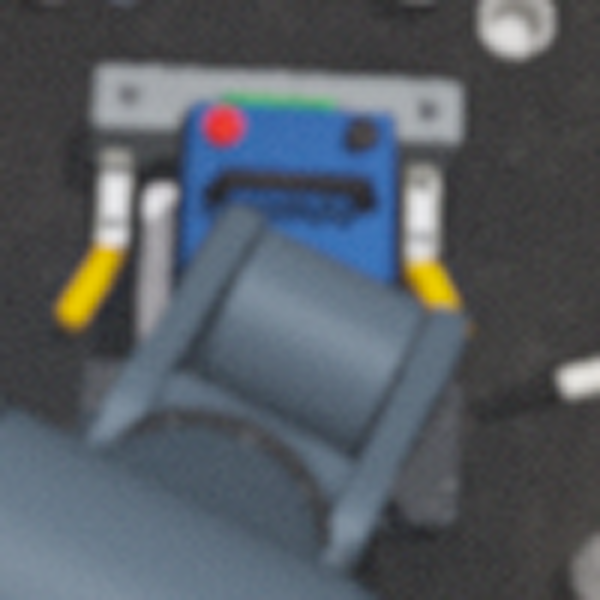

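View pics/s8.png

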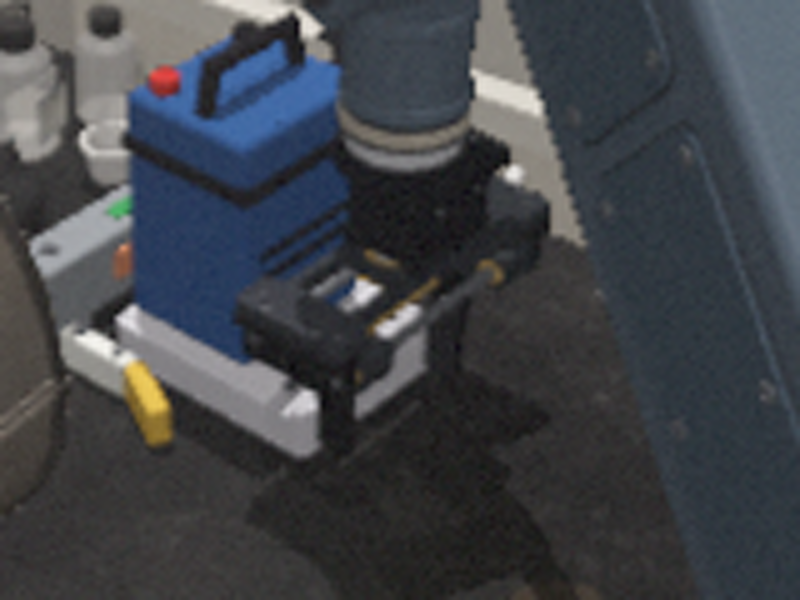

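Request:
drive_tool --plan '[[[0.15,-0.02,0,0,0,0],[0.15,-0.02,0,0,0,0],[0.15,-0.02,0,0,0,0]]]'

```text
time: 10.65
position: [0.6186, -0.2365, 0.1935]
tool_rot: [0.057, 0.998, 0.0, -0.002]
ft_force: [-7.5, 0.9, 2.2]
grip_width: 0.087
```

Request:
drive_tool --plan '[[[0.1,-0.01,0,0,0,0],[0.1,-0.01,0,0,0,0]]]'

```text
time: 10.9
position: [0.6235, -0.237, 0.1935]
tool_rot: [0.057, 0.998, 0.0, -0.002]
ft_force: [-7.9, -0.6, 2.5]
grip_width: 0.0871
```

Request:
drive_tool --plan '[[[0.1,-0.01,0,0,0,0],[0.1,-0.01,0,0,0,0]]]'

```text
time: 11.15
position: [0.628, -0.2375, 0.1935]
tool_rot: [0.057, 0.998, 0.0, -0.003]
ft_force: [-11.4, -0.7, 5.8]
grip_width: 0.0872
```

```bash
python3 - <<'E'
from h import *
a=camera("top")[:,:,::-1]
cv2.imwrite("pics/t9.png",cv2.resize(a[130:230,270:370],None,fx=6,fy=6,interpolation=cv2.INTER_CUBIC))
E
```

```text
(no output)
```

View pics/t9.png

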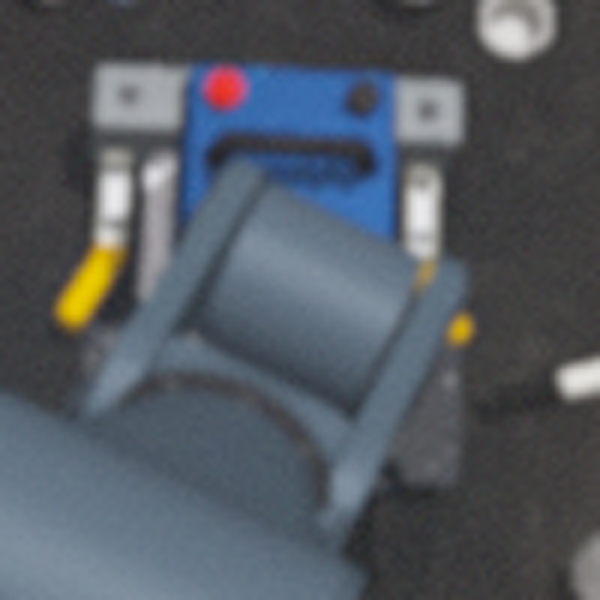

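Request:
drive_tool --plan '[[[0.06,0,0,0,0,0],[0.06,0,0,0,0,0]]]'

```text
time: 11.45
position: [0.6292, -0.2376, 0.1935]
tool_rot: [0.056, 0.998, 0.001, -0.006]
ft_force: [-16.8, -1.0, 10.5]
grip_width: 0.087
```

Request:
drive_tool --plan '[[[0.1,0,0,0,0,0],[0,0,0,0,0,0],[0,0,0,0,0,0]]]'

```text
time: 11.82
position: [0.63, -0.2378, 0.1935]
tool_rot: [0.056, 0.998, 0.001, -0.008]
ft_force: [-18.7, -1.1, 12.6]
grip_width: 0.0868
```

```bash
python3 - <<'E'
from h import *
a=camera("top")[:,:,::-1]
cv2.imwrite("pics/t10.png",cv2.resize(a[130:230,270:370],None,fx=6,fy=6,interpolation=cv2.INTER_CUBIC))
a=camera("scene")[:,:,::-1]
cv2.imwrite("pics/s10.png",cv2.resize(a[120:240,220:380],None,fx=5,fy=5,interpolation=cv2.INTER_CUBIC))
print(robot.get_obs()["ft_force"])
E
```

```text
[-20.38221852  -1.54374907  11.34576474]
```

View pics/t10.png

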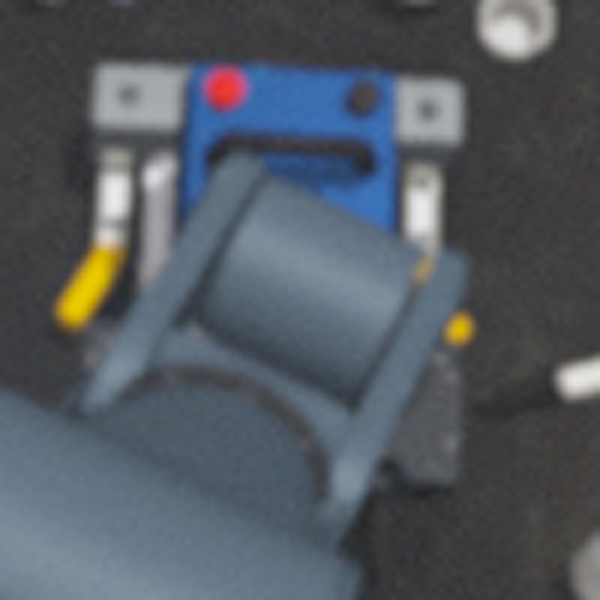

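View pics/s10.png

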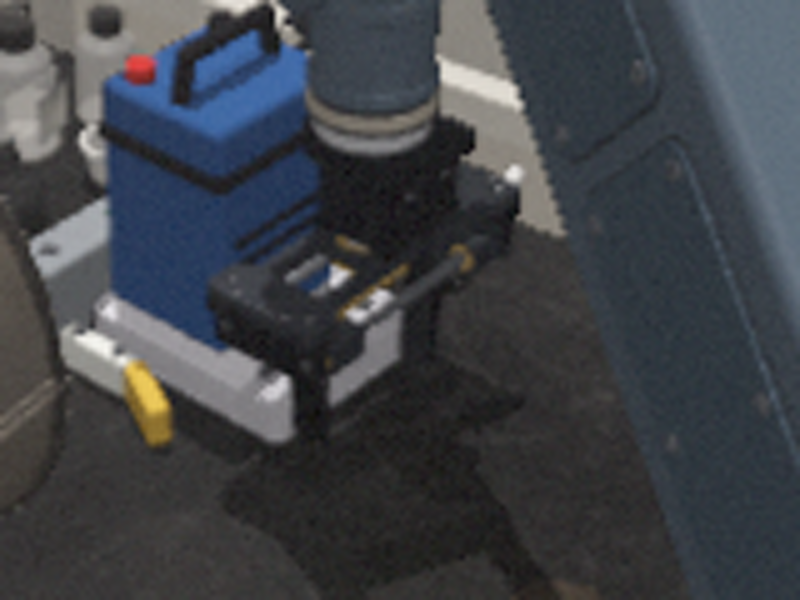

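Request:
drive_tool --plan '[[[-0.2,0,0,0,0,0],[-0.3,0.03,0,0,0,0],[-0.6,0.06,0,0,0,0],[-1,0.1,0,0,0,0],[-1,0.1,0,0,0,0],[-1,0.1,1,0,0,0],[-0.5,0,1,0,0,0],[0,0,1,0,0,0]]]'

```text
time: 12.92
position: [0.5203, -0.2284, 0.2697]
tool_rot: [0.057, 0.998, -0.001, 0.002]
ft_force: [0.6, -1.1, 0.7]
grip_width: 0.0871
```

Request:
drive_tool --plan '[[[-0.8,1,1,0,0,0],[-0.8,1,0,0,0,0],[-0.5,1,0,0,0,0],[0,1,0,0,0,0],[0,1,0,0,0,0],[0,1,0,0,0,0],[0,1,0,0,0,0],[0,1,0,0,0,0]]]' --grip 1 --force 20

```text
time: 13.92
position: [0.4692, -0.0274, 0.2942]
tool_rot: [0.057, 0.998, -0.001, 0.004]
ft_force: [0.1, 0.6, -0.7]
grip_width: 0.0151
```

```bash
python3 - <<'E'
from h import *
for n in("top","scene"):
    a=camera(n)[:,:,::-1];cv2.imwrite(f"pics/{n}11.png",a)
    x,y=(270,130) if n=="top" else (220,120)
    cv2.imwrite(f"pics/{n}11c.png",cv2.resize(a[y:y+100,x:x+130],None,fx=6,fy=6,interpolation=cv2.INTER_CUBIC))
E
```

```text
(no output)
```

View pics/top11c.png

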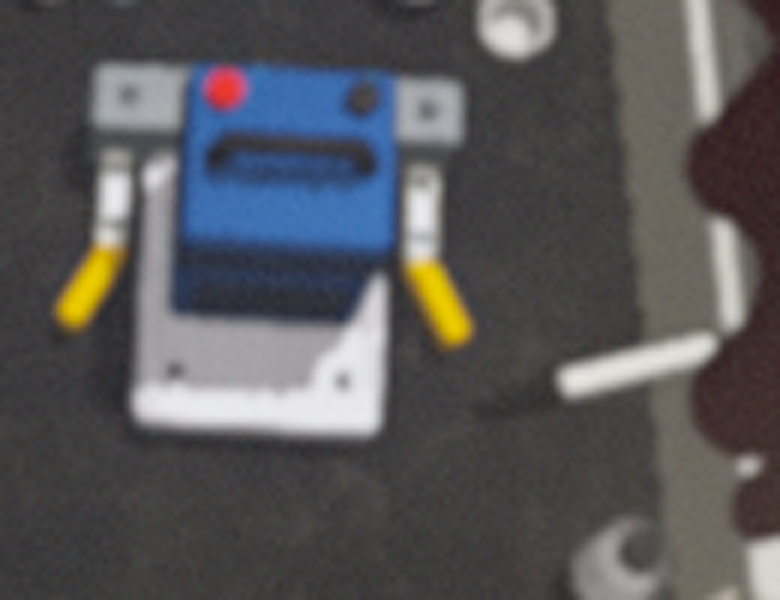

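View pics/scene11.png

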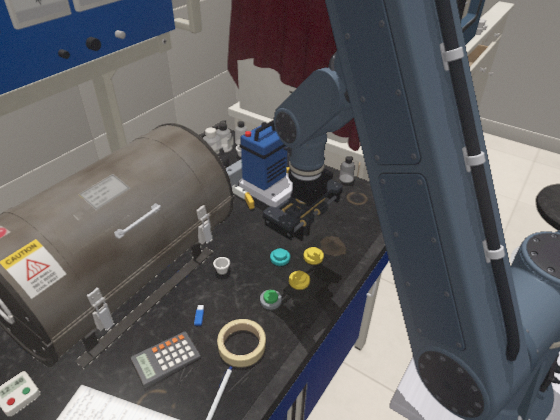

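```bash
python3 - <<'E'
from h import *
T=lambda L,u:("top",L,crop(u,[270,130],6))
o=[T([72,52,182],(187,63)),T([72,-52,182],(398,72)),T([-20,-52,182],(395,256)),T([75,65,32],(143,156)),T([-75,65,4],(131,430)),T([-75,-65,4],(384,440))]
p,r=fit(o,[.7,-.2,0]);print(p,r.round(1).tolist())
d=np.array([.7080,-.2492]);c,s=np.cos(-.11),np.sin(-.11)
v=p[:2]-d;print(c*v[0]+s*v[1],-s*v[0]+c*v[1])
a=cv2.imread("pics/top0.png");b=cv2.imread("pics/scene11.png")
f=lambda a,x,y:cv2.resize(a[y:y+30,x:x+40],None,fx=10,fy=10,interpolation=cv2.INTER_CUBIC)
cv2.imwrite("pics/g.png",np.hstack([f(a,190,245),f(b,250,284)]))
E
```

```text
[ 0.71115409 -0.24798479 -0.09769182] [[-0.2, 0.1], [-0.1, -0.0], [0.0, -0.8], [0.6, -0.3], [0.8, 0.6], [-1.6, 0.4]]
0.0030016197412510944 0.00155411199307117
```

View pics/g.png

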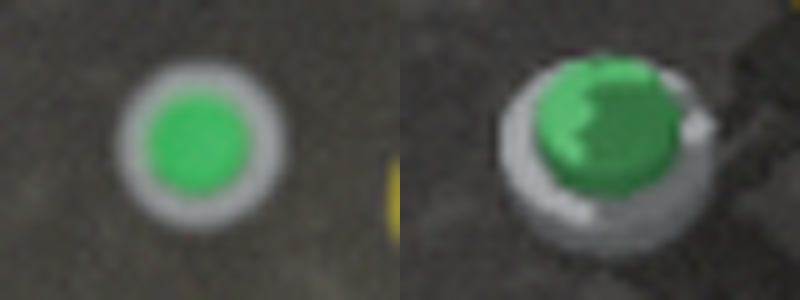

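```bash
python3 - <<'E'
from h import *
t=np.array([209.25,258.75]);s=np.array([270.25,295.05])
r=least_squares(lambda P:np.r_[proj("top",P)[0]-t,proj("scene",P)[0]-s],[.47,.1,.03]);print(r.x,r.fun)
for z in(.02,.03,.035,.04):print(z,ray("top",t,z),ray("scene",s,z))
print(robot.get_obs()["position"])
E
```

```text
[0.46993221 0.09727772 0.01978573] [ 0.21506173  0.41705771 -0.32914938 -0.07935748]
0.02 [0.47126017 0.09788537 0.02      ] [0.46908905 0.09717948 0.02      ]
0.03 [0.47019258 0.09655458 0.03      ] [0.46442493 0.10388234 0.03      ]
0.035 [0.46965879 0.09588918 0.035     ] [0.46209287 0.10723378 0.035     ]
0.04 [0.46912499 0.09522378 0.04      ] [0.45976082 0.11058521 0.04      ]
[ 0.4684622  -0.02628865  0.29404471]
```

Request:
drive_tool --plan '[[[0,1,0,0,0,0],[0,1,0,0,0,0],[0,1,0,0,0,0],[0,1,0,0,0,0],[0.06,0.93,0,0,0,0],[0,0,-1,0,0,0],[0,0,-1,0,0,0],[0,0,-0.8,0,0,0]]]'

```text
time: 15.02
position: [0.4706, 0.0949, 0.2229]
tool_rot: [0.057, 0.998, 0.0, 0.003]
ft_force: [-0.4, 0.8, 0.5]
grip_width: 0.0002
```

```bash
python3 - <<'E'
from h import *
a=camera("scene")[:,:,::-1]
cv2.imwrite("pics/s12.png",cv2.resize(a[230:330,200:340],None,fx=5.5,fy=5.5,interpolation=cv2.INTER_CUBIC))
cv2.imwrite("pics/w12.png",camera("wrist")[:,:,::-1])
print(robot.get_obs()["position"],robot.get_obs()["grip_width"])
E
```

```text
[0.46992306 0.09482108 0.22209724] 0.0007261205540499898
```

View pics/s12.png

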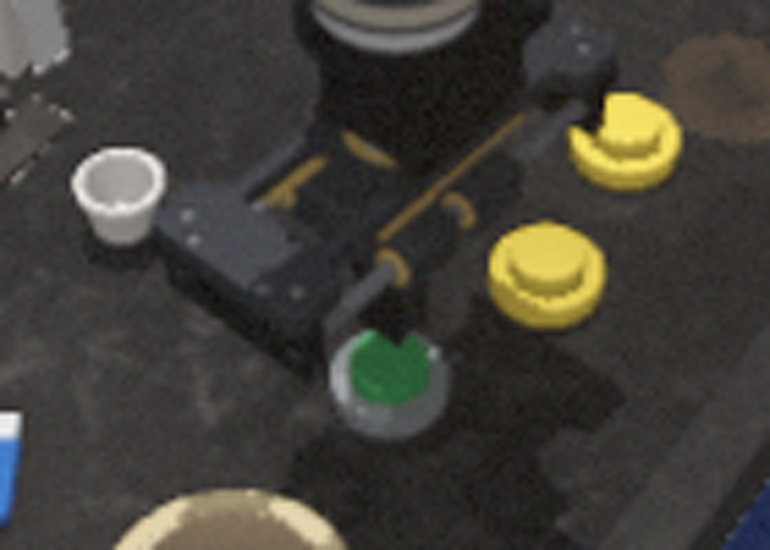

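View pics/w12.png

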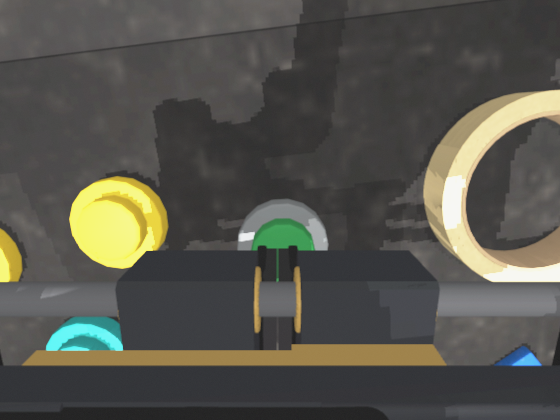

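Request:
drive_tool --plan '[[[0,0.1,-0.2,0,0,0],[0,0,-0.2,0,0,0],[0,0,-0.1,0,0,0]]]'

```text
time: 15.5
position: [0.4692, 0.0979, 0.211]
tool_rot: [0.057, 0.998, 0.0, 0.001]
ft_force: [0.5, 0.2, 0.8]
grip_width: 0.0001
```

Request:
drive_tool --plan '[[[0,0,-0.1,0,0,0],[0,0,-0.1,0,0,0]]]'

```text
time: 15.75
position: [0.4691, 0.0979, 0.2058]
tool_rot: [0.057, 0.998, -0.0, 0.0]
ft_force: [0.5, 0.6, 1.0]
grip_width: 0.0004
```

Request:
drive_tool --plan '[[[0,0,-0.1,0,0,0],[0,0,-0.1,0,0,0]]]'

```text
time: 16.0
position: [0.469, 0.0979, 0.2008]
tool_rot: [0.057, 0.998, 0.0, 0.0]
ft_force: [-0.4, -0.5, 2.8]
grip_width: 0.0006
```

Request:
drive_tool --plan '[[[0,0,-0.1,0,0,0],[0,0,0,0,0,0]]]'

```text
time: 16.25
position: [0.469, 0.0979, 0.1986]
tool_rot: [0.057, 0.998, -0.0, 0.0]
ft_force: [-0.4, -0.4, 6.1]
grip_width: 0.0003
```

Request:
drive_tool --plan '[[[0,0,-0.1,0,0,0],[0,0,-0.1,0,0,0],[0,0,0,0,0,0]]]'

```text
time: 16.62
position: [0.4686, 0.098, 0.1978]
tool_rot: [0.057, 0.998, -0.0, 0.002]
ft_force: [-6.4, -0.1, 47.0]
grip_width: 0.0006
```

Request:
drive_tool --plan '[[[0,0,0.3,0,0,0],[0,0,0.6,0,0,0],[0,0,1,0,0,0],[0,0,1,0,0,0],[0,0,1,0,0,0],[-0.5,0,1,0,0,0],[-1,0,1,0,0,0],[0,0,0,0,0,0]]]'

```text
time: 17.62
position: [0.4302, 0.0981, 0.3419]
tool_rot: [0.057, 0.998, 0.0, 0.0]
ft_force: [0.0, -0.1, -1.1]
grip_width: 0.0006
```

Request:
drive_tool --plan '[[[-0.5,1,0,0,0,0],[0,1,0,0,0,0],[0,1,0,0,0,0],[0,1,0,0,0,0],[0,1,0,0,0,0],[0,1,0,0,0,0],[0,1,0,0,0,0],[0,0,0,0,0,0]]]'

```text
time: 18.62
position: [0.4196, 0.2742, 0.3398]
tool_rot: [0.056, 0.998, 0.0, 0.0]
ft_force: [0.6, 0.1, 0.8]
grip_width: 0.0007
```

```bash
python3 - <<'E'
from h import *
for n in("top","scene"):
    cv2.imwrite(f"pics/{n}13.png",camera(n)[:,:,::-1])
a=cv2.imread("pics/top13.png");b=cv2.imread("pics/scene13.png")
f=lambda a,x,y:cv2.resize(a[y:y+80,x:x+80],None,fx=5,fy=5,interpolation=cv2.INTER_CUBIC)
cv2.imwrite("pics/c13.png",np.hstack([f(a,275,135),f(b,240,250)]))
print(robot.get_obs()["ft_force"])
E
```

```text
[-0.00112864  0.87721488 -0.4400339 ]
```

View pics/c13.png

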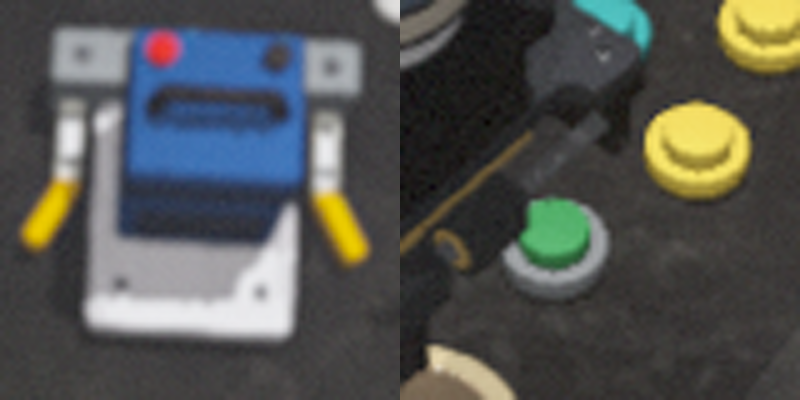

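View pics/scene13.png

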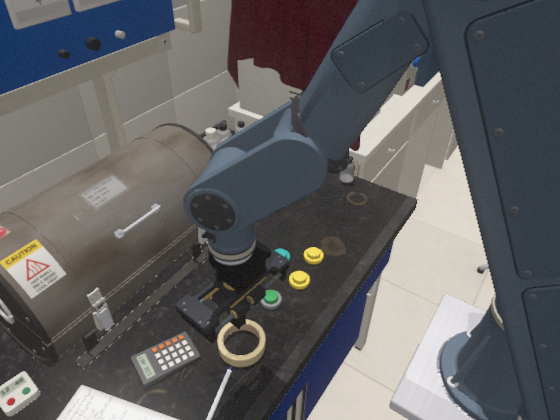

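View pics/top13.png

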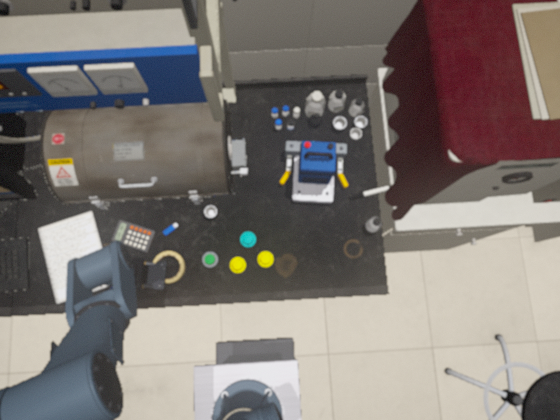

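```bash
python3 -c "
from rig import robot
print(robot.hand_in())"
```

```text
the job is handed in; nothing more can be done
None
```

I pushed the pack at its tray into the dock until it met the back stop, then pressed the green button to its hard stop and released it. I handed the job in at about 18.7 s; it reports no verdict.

- **Pack:** My measurement from the top picture, taken after backing off and before the press, put it about 3 mm past nominal in x. It was 2 mm off sideways and about 0.012 rad off square. The last picture shows it in the same place. The x figure is slightly more than the 2 mm stated for fully home, but it is inside the judged range and about the camera calibration error.
- **Button:** The press travelled about 6 mm. The force rose to 47 N at the stop, more than the 5 N needed, because I commanded about 5 mm past the point where it already read 6 N. The force was on the closed fingertips and stayed below the 120 N wrist limit. The last picture shows the button up again.
- **Bystanders and arm:** The bottle, crucible and tape roll look unmoved in the last top picture, and the arm reads no contact force. I checked the bystanders by eye and did not measure them again.

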